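Clip the camping pump into its spring carrier

ROBOT

A 6-joint arm with a two-finger parallel gripper is mounted at the origin on the work surface. World frame = base frame: x ahead of the robot, y to its left, z up, the work surface at z = 0. Lengths are in m, angles in rad, forces in N, time in s.
With the tool pointing down it reaches from about 0.35 to 0.775 m from the base axis. Payload 7.3 kg.
Tool frame: the origin (TCP) lies at the very end of the fingers, on their centre line; the grasp point (between the pads) lies 19 mm behind it; z points along the fingers, y is the line along which they close (so a half turn about z gives the same grasp; the last joint's range is limited). The gripper opens to 92 mm and grips with 3 to 60 N. Pads are 19 mm wide; open, the fingers measure 130 mm over their backs; the gripper's body (75 mm by 190 mm) begins 47 mm behind the grasp point.
Start: joints at [1.193, 0.342, 1.524, -0, 1.275, -0.146], TCP at [0.121, 0.511, 0.227] pointing down, gripper open.
Joint ranges: [-2.53, 2.53], [-0.77, 2.02], [0.04, 2.7], [-1, 4.14], [0.28, 2.66], [-3.11, 3.11]. Speed limits (rad/s): [2.57, 2.57, 3.14, 3.14, 3.14, 3.14].

INTERFACE

Orientations are given as [roll, pitch, yaw] about the fixed x, y, z axes, in that order (R = Rz(yaw) Ry(pitch) Rx(roll)).
In Python, from cell import observe, read_camera, get_calibration, hand_in, search_frame gives the robot as it stands.
- The arm moves only by the tool step_arm, never from a script. Its argument "commands" is a list of rows, each an object with "translation": the shift along the tool's x, y, z in mm, a list of three; "roll": the turn about the tool's z in rad. In form: [{"translation": [x, y, z], "roll": roll}, ...]. A call has 1 to 20 rows; each row shifts and turns the commanded pose from where the row before left it, along the tool's axes as they then stand; what a row does not reach is not made up. A row lasts 1/12 s, in which the tool goes at most 41.7 mm and 7.16 degrees, less where a joint would pass 70% of its speed; a pose out of reach is approached as far as the arm can. A call is refused whole if a number of a shift passes 41.7 or a number of a turn 0.125, either way. A call with a gripper value outside its range is refused whole. "fingers" is the opening, from 0 (shut) to 1 (fully open), set as the call begins (left out, the last holds). The fingers move at their own pace and stop on an object; "grip_force" is the grip in N (left out, the last holds). Time passes only in rows, so rows that do not move let the fingers close. It gives the time, the measured TCP pose, the force, the opening and the grip force at its end, in the units of the state.
- observe(): the state, without advancing time (a new reading comes with each control period).
- read_camera(name): name is "scene" or "top" or "wrist"; returns the picture (480x640x3 uint8, red, green, blue); there is no depth.
- get_calibration(name): a dict with "camera_matrix" (3x3 intrinsics, pixels), "world_from_camera" (4x4, takes a point from camera to world coordinates). Camera axes: x right, y up, looking along -z (the intrinsics and any distortion apply to the point x, -y, -z); pixel columns grow to the right and rows downward; lengths in m; the calibration is good to about 2 mm. The wrist camera is an equidistant fisheye: a pixel r from the principal point sees the ray r / f radians off the axis. A picture is of the moment at which its call begins: read the wrist's pose just before it. get_calibration takes no time and is no camera call; for the wrist camera it gives the pose at the moment of the call.
- hand_in(): hands the job in; it is judged then, once.
Trained networks look in the newest picture that a camera, given by its name, has taken for a name from the list of things; names that differ only in an ending like _2 or _b are one class to them, and where a whole thing is asked for, a point or a joint stands for the part that bears it (a point fixed in the world has none). Each returns a list of dicts, best first, with "confidence" (0 to 1); they miss things now and then, are a little off and sometimes report something else, mostly with a low value. They report only what shows in the picture. A call takes as long as a camera call. They do not tell look-alikes from the thing itself.
- search_frame(camera, name): "at" ([x, y, z] in m, in world coordinates, good to about 4 mm: the middle of the surface that is visible of it).
The state is a dict: "time": time; "qpos": joint angles; "qvel": joint speeds; "joint_efforts": joint torques, N m; "tool_pos": TCP position; "tool_rot": TCP orientation; "contact_force": force on the tool from outside, world axes, zero at the start; "torque": the same for the moment, N m; "opening": finger opening in m; "grip_force": force on a finger pad.
Only numpy, scipy, OpenCV 4.12 (cv2) and the standard library are available. Lean on these libraries where they do the work, as an engineer would, in place of code of your own. Each camera call takes 0.05 s, during which the arm holds its last target. There are 200 camera calls.

TASK

Draw the blue hand pump out of the wooden cubby by its orange D-handle, lay it on the bench clear of the cubby and let go. Then take it by the barrel and press it into the sprung jaws of the black carrier, with its handle in the grey nest, keeping hold until both jaws have closed over the barrel; only then let go. Leave the can, the tape measure and the wrench alone.

Things in the scene. Friction and masses are not known exactly. Their poses are not given: they have to be found in the camera images.
- pump_barrel (a point): Middle of the hand pump's blue round barrel, on its axis, 16 mm above the pump's underside. Barrel 32 mm diameter, from 56 mm behind this point to 58 mm ahead, then a 10 mm brass nozzle behind. x runs along the barrel towards the orange D-handle, z up. Pump 196 mm long, 0.25 to 0.46 kg, balanced within 20 mm of this point. Starts in the cubby's tunnel, only the handle outside.
- pump_handle (a point): Middle of the D-handle's outer crossbar, 123 mm ahead of pump_barrel, 13 mm above the pump's underside; same axes. Crossbar 14 mm along x, 80 mm along y, 26 mm high, its underside on the bench. Behind it the D's opening, 46 mm along x, 64 mm along y, open above and below, takes one finger. The flat handle keeps the pump from rolling.
- cubby_mouth (a point): Centre of the mouth of the fixed wooden cubby's tunnel, 16 mm above the bench; x points straight out of the tunnel. Cubby: 135 mm deep (back along -x), 104 mm wide, 62 mm high. Tunnel: 44 mm wide, 50 mm high, 127 mm deep, closed behind, the bench as its floor.
- seat (a point): Where pump_barrel belongs when the pump is home in the black carrier (fixed): 52 mm above the bench. x points to the handle nest, along the seated barrel; z up. Rubber saddles 12 mm long, 42 mm before and behind this point, carry the barrel's underside 36 mm above the bench, with jaws beside them. Between the saddles is finger room: base plate 12 mm high, 120 mm wide.
- jaw_left (a joint): Angle (rad) of the steel jaws with flared red tips on the seat's +y side, sprung shut, one at each saddle, moving as one; hinged 14 mm above the bench, tips 97 mm up and 30 mm out. 0 = shut and empty, 0 to 0.06 = closed over the seated barrel, above 0.15 = spread while the barrel passes.
- jaw_right (a joint): The same on the seat's -y side. Pressing the barrel straight down between the red tips spreads the jaws with 10 to 20 N, most when the barrel's axis is about 83 mm above the bench; below about 65 mm they snap over it and pull it down.
- spray_can_mid (a point): Middle of a white and green can standing on the bench, 52 mm diameter, 150 mm high; bystander.
- tape_measure_mid (a point): Middle of a yellow and black tape measure, 70 x 40 x 65 mm, standing on the bench; bystander.
- wrench_grip (a point): Handle of a steel wrench lying on the bench, 180 mm long; bystander.
- nest (a point): Grey nest for the D-handle's crossbar: this is where pump_handle ends up, 123 mm ahead of seat and 49 mm above the bench; axes as seat. A pocket walled on three sides, open towards the seat: 90 mm wide (y), end wall 12 mm ahead of this point, floor 35 mm and wall tops 48 mm above the bench; 5 mm of play round the handle.
Not all that is in view belongs to the job. Of the things like the part that bears pump_barrel, leave any that is red; of the rest the larger one is meant.

How it is judged:
By the outcome, as a careful person would: the job done as asked, in the order asked, and still so for the second after the job is handed in, with the robot touching nothing.
It also fails if it takes over 61 s, if anything falls off the work surface, if the arm or the gripper's body presses on something with over 40 N, if the wrist force passes 120 N, or if a joint passes its speed limit or range.

## Working session

There is one attempt and no reset: what is moved stays moved. The work goes in short steps, Python scripts to look and compute and a tool call to move; the robot and the scene stay as the last step left them, time stands still between calls to the robot, and variables do not carry over. Pictures are saved under pics/ and viewed, at most 10 in all, crops included, and the job is handed in when it is done.

Besides the shell and the picture viewer there is one more tool, called after "Request:" by a JSON object that holds its "api" and its "payload", one argument or row to a line. step_arm: Moves the arm, as the interface text tells. Its arguments: {"type":"object","properties":{"commands":{"type":"array"},"fingers":{"type":"number"},"grip_force":{"type":"number"}},"required":["commands"]}

```bash
mkdir -p pics; ls
python3 - <<'E'
from cell import *
import cv2,numpy as np
for c in("scene","top"):
    im=read_camera(c); cv2.imwrite(f"pics/{c}0.png",im[:,:,::-1])
    for n in("pump_barrel","pump_handle","cubby_mouth","seat","nest","jaw_left","spray_can_mid","tape_measure_mid","wrench_grip"):
        print(c,n,[(np.round(d["at"],3).tolist(),round(d["confidence"],2)) for d in search_frame(c,n)])
o=observe();print(o["time"],o["tool_pos"],o["tool_rot"],o["opening"])
E
```

```text
pics
scene pump_barrel [([0.344, -0.313, 0.019], 0.69), ([0.693, -0.336, 0.023], 0.65), ([0.514, -0.232, 0.024], 0.56)]
scene pump_handle [([0.513, -0.231, 0.021], 0.96), ([0.696, -0.334, 0.024], 0.85), ([0.345, -0.312, 0.019], 0.82), ([0.758, 0.219, 0.013], 0.21)]
scene cubby_mouth [([0.538, -0.323, 0.058], 0.68)]
scene seat [([0.555, 0.267, 0.026], 0.85), ([0.746, -0.125, 0.048], 0.5)]
scene nest [([0.553, 0.268, 0.028], 0.7)]
scene jaw_left [([0.514, 0.212, 0.064], 0.82), ([0.558, 0.265, 0.023], 0.21)]
scene spray_can_mid [([0.773, 0.005, 0.09], 0.75)]
scene tape_measure_mid [([0.746, -0.126, 0.048], 0.59)]
scene wrench_grip [([0.759, 0.222, 0.01], 0.94), ([0.54, -0.324, 0.057], 0.55), ([0.555, 0.27, 0.025], 0.51)]
top pump_barrel [([0.504, -0.242, 0.026], 0.93), ([0.696, -0.345, 0.023], 0.89), ([0.324, -0.325, 0.015], 0.61)]
top pump_handle [([0.505, -0.24, 0.026], 0.96), ([0.325, -0.323, 0.02], 0.83), ([0.554, 0.221, 0.07], 0.25)]
top cubby_mouth [([0.508, -0.336, 0.063], 0.74)]
top seat [([0.537, 0.248, 0.011], 0.6)]
top nest [([0.531, 0.248, 0.012], 0.83)]
top jaw_left []
top spray_can_mid [([0.746, -0.002, 0.149], 0.7), ([0.508, -0.243, 0.025], 0.67), ([0.724, -0.137, 0.062], 0.53)]
top tape_measure_mid [([0.723, -0.135, 0.06], 0.79)]
top wrench_grip [([0.756, 0.21, 0.005], 0.84)]
1.0 [0.12058613 0.5109733  0.22675007] [ 3.14152005e+00 -6.66946562e-06  2.90979761e+00] 0.09142186938096351
```

View pics/scene0.png

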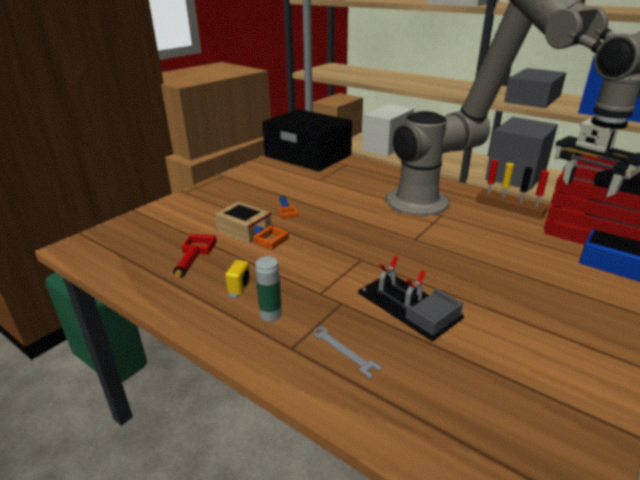

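View pics/top0.png

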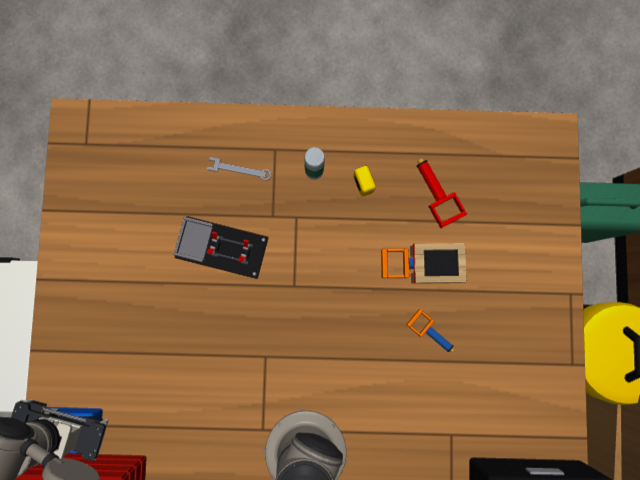

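Scene: three pumps are visible in the top picture. They are the one in the cubby (handle at 396,262), a red one (440,195) and a small blue/orange one (430,328). Red is excluded, and the cubby pump is the larger of the other two. The carrier is at (222,247) with its nest at the left end. I'll confirm with an enlarged crop.

```bash
cat > h.py <<'E'
from cell import *
import cv2,numpy as np
def px2w(cam,uv,z,C=None):
    C=C or get_calibration(cam);K=np.array(C["camera_matrix"]);T=np.array(C["world_from_camera"])
    d=np.array([(uv[0]-K[0,2])/K[0,0],(uv[1]-K[1,2])/K[1,1],1.])
    if cam=="wrist":
        r=np.hypot(d[0],d[1]); s=np.sinc(r/np.pi); d=np.array([d[0]*s,d[1]*s,np.cos(r)])
    d=T[:3,:3]@(d*[1,-1,-1]);o=T[:3,3]
    return o+d*(z-o[2])/d[2]
def w2px(cam,p,C=None):
    C=C or get_calibration(cam);K=np.array(C["camera_matrix"]);T=np.array(C["world_from_camera"])
    q=T[:3,:3].T@(np.array(p)-T[:3,3])*[1,-1,-1]
    if cam=="wrist":
        n=np.hypot(q[0],q[1]);a=np.arctan2(n,q[2]);x,y=q[:2]/n*a
    else: x,y=q[:2]/q[2]
    return K[0,0]*x+K[0,2],K[1,1]*y+K[1,2]
E
python3 - <<'E'
from h import *
for c in("top","wrist"):
    C=get_calibration(c);print({k:np.round(v,3).tolist() for k,v in C.items()})
im=cv2.imread("pics/top0.png")
a=im[205:285,170:275];b=im[235:290,370:475]
cv2.imwrite("pics/crop.png",cv2.resize(np.vstack([a,b]),None,fx=4.4,fy=4.4,interpolation=cv2.INTER_CUBIC))
E
```

```text
{'camera_matrix': [[528.314, 0.0, 314.525], [0.0, 528.314, 240.643], [0.0, 0.0, 1.0]], 'world_from_camera': [[0.028, 0.993, -0.112, 0.401], [-1.0, 0.028, 0.005, -0.001], [0.008, 0.112, 0.994, 1.45], [0.0, 0.0, 0.0, 1.0]]}
{'camera_matrix': [[371.648, 0.0, 319.513], [0.0, 371.648, 240.159], [0.0, 0.0, 1.0]], 'world_from_camera': [[0.23, -0.934, -0.273, 0.046], [0.973, 0.22, 0.066, 0.528], [-0.001, -0.281, 0.96, 0.385], [0.0, 0.0, 0.0, 1.0]]}
```

View pics/crop.png

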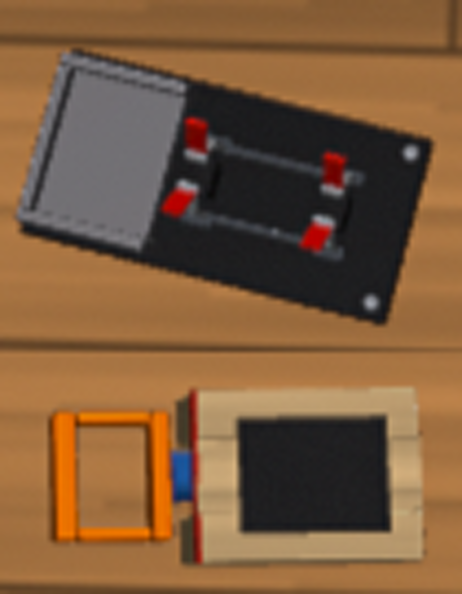

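The crop confirms the cubby pump: orange D-handle crossbar at crop (64,475) and a blue neck going into the cubby. The carrier's nest is at upper left, with its red jaw tips around crop (260,185).

Run:
```python
from h import *
def P(x,y,z):
    u=(x+.5)/4.4-.5;v=(y+.5)/4.4-.5
    return px2w("top",(u+170,v+205) if y<352 else (u+370,v-80+235),z)
for n,x,y,z in [("xbar+",64,412,.026),("xbar-",64,540,.026),("inner+",161,412,.026),("inner-",161,540,.026),
 ("cub mouth+",195,390,.062),("cub mouth-",195,562,.062),("cub back+",417,390,.062),("cub back-",422,558,.062),
 ("nest",70,50,.048),("nest",20,228,.048),("nest in",187,85,.048),("nest in",143,250,.048),("plate",432,140,.012),("plate",385,324,.012),
 ("jaw",195,137,.097),("jaw",333,172,.097),("jaw",179,201,.097),("jaw",316,237,.097)]: print(n,np.round(P(x,y,z),4))
```

```text
xbar+ [ 0.5467 -0.1968  0.026 ]
xbar- [ 0.468  -0.1979  0.026 ]
inner+ [ 0.5484 -0.2566  0.026 ]
inner- [ 0.4696 -0.2573  0.026 ]
cub mouth+ [ 0.5586 -0.2705  0.062 ]
cub mouth- [ 0.4554 -0.2712  0.062 ]
cub back+ [ 0.5624 -0.4043  0.062 ]
cub back- [ 0.4615 -0.4068  0.062 ]
nest [0.6161 0.3398 0.048 ]
nest [0.5067 0.3639 0.048 ]
nest in [0.5967 0.2677 0.048 ]
nest in [0.4955 0.2892 0.048 ]
plate [0.5716 0.1206 0.012 ]
plate [0.4565 0.1453 0.012 ]
jaw [0.5593 0.2521 0.097 ]
jaw [0.541  0.1705 0.097 ]
jaw [0.5214 0.2595 0.097 ]
jaw [0.5026 0.1788 0.097 ]
```

Request:
{"api": "step_arm", "payload": {
  "commands": [
    {"translation":[0,0,0],"roll":-0.09},
    {"translation":[0,0,0],"roll":-0.09},
    {"translation":[0,0,0],"roll":-0.085},
    {"translation":[-27,-27,0],"roll":0},
    {"translation":[-27,-27,0],"roll":0},
    {"translation":[-27,-27,0],"roll":0},
    {"translation":[-27,-27,0],"roll":0},
    {"translation":[-27,-27,0],"roll":0},
    {"translation":[-27,-27,0],"roll":0},
    {"translation":[-27,-27,0],"roll":0},
    {"translation":[-27,-27,0],"roll":0},
    {"translation":[-27,-27,0],"roll":0},
    {"translation":[-27,-27,0],"roll":0}
  ],
  "fingers": 0.45
}}

```text
time: 2.08
tool_pos: [0.4006, 0.2485, 0.227]
tool_rot: [3.141, 0.001, -3.108]
contact_force: [0.8, 0.4, 0.2]
opening: 0.0413
grip_force: 0.0
```

Request:
{"api": "step_arm", "payload": {
  "commands": [
    {"translation":[-7.1,-34.5,8],"roll":0},
    {"translation":[-7.1,-34.5,8],"roll":0},
    {"translation":[-7.1,-34.5,8],"roll":0},
    {"translation":[-7.1,-34.5,8],"roll":0},
    {"translation":[-7.1,-34.5,8],"roll":0},
    {"translation":[-7.1,-34.5,8],"roll":0},
    {"translation":[-7.1,-34.5,8],"roll":0},
    {"translation":[-7.1,-34.5,8],"roll":0},
    {"translation":[-7.1,-34.5,8],"roll":0},
    {"translation":[-7.1,-34.5,8],"roll":0},
    {"translation":[-7.1,-34.5,8],"roll":0},
    {"translation":[-7.1,-34.5,8],"roll":0},
    {"translation":[-7.1,-34.5,8],"roll":0},
    {"translation":[0,0,0],"roll":0},
    {"translation":[0,0,0],"roll":0}
  ]
}}

```text
time: 3.33
tool_pos: [0.5063, -0.1965, 0.1219]
tool_rot: [3.141, -0.001, -3.111]
contact_force: [-0.8, 0.0, -0.7]
opening: 0.0408
grip_force: 0.0
```

Run:
```python
from h import *
im=read_camera("wrist"); cv2.imwrite("pics/w1.png",im[:,:,::-1])
o=observe();print(o["time"],np.round(o["tool_pos"],4),np.round(o["tool_rot"],4),o["opening"])
print(w2px("wrist",o["tool_pos"]),w2px("wrist",[.5074,-.1975,.026]))
print([(np.round(d["at"],3),d["confidence"]) for d in search_frame("wrist","pump_handle")])
```

```text
3.3833 [ 0.5061 -0.1952  0.1222] [ 3.1406e+00 -9.0000e-04 -3.1099e+00] 0.041486949616026544
(np.float64(320.2575574665057), np.float64(302.29115352134653)) (np.float64(316.7811407584777), np.float64(244.9861418548338))
[(array([ 0.636, -0.402,  0.025]), 0.93), (array([ 0.503, -0.239,  0.031]), 0.66), (array([ 0.347, -0.306,  0.022]), 0.62)]
```

View pics/w1.png

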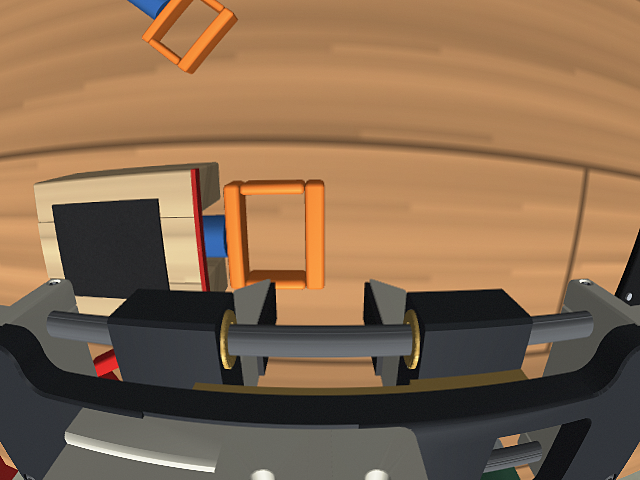

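The wrist view shows the crossbar from (316,183) to (316,288), with the D's opening to its left. I'll turn those pixels into positions.

Run:
```python
from h import *
for p in [(315,183),(315,288),(306,236),(324,236),(235,236)]: print(p,np.round(px2w("wrist",p,.026),4))
im=cv2.imread("pics/w1.png").astype(int);m=(im[:,:,2]>180)&(im[:,:,1]<150)&(im[:,:,1]>70)&(im[:,:,0]<60)
for r in(200,236,270): print(r,np.where(m[r,200:350])[0][[0,-1]]+200)
c=np.where(m[150:300,316])[0];print(c[[0,-1]]+150)
```

```text
(315, 183) [ 0.4631 -0.1994  0.026 ]
(315, 288) [ 0.5412 -0.1971  0.026 ]
(306, 236) [ 0.5012 -0.2046  0.026 ]
(324, 236) [ 0.5008 -0.1918  0.026 ]
(235, 236) [ 0.5028 -0.2562  0.026 ]
200 [224 323]
236 [227 323]
270 [230 323]
[185 288]
```

Request:
{"api": "step_arm", "payload": {
  "commands": [
    {"translation":[1,-2,20],"roll":0},
    {"translation":[0,0,25],"roll":0},
    {"translation":[0,0,25],"roll":0},
    {"translation":[0,0,20],"roll":0},
    {"translation":[0,0,15],"roll":0},
    {"translation":[0,0,11],"roll":0},
    {"translation":[0,0,0],"roll":0}
  ]
}}

```text
time: 4.02
tool_pos: [0.5046, -0.1953, 0.0052]
tool_rot: [3.14, -0.003, -3.107]
contact_force: [0.2, 0.5, -0.3]
opening: 0.0413
grip_force: 0.0
```

Request:
{"api": "step_arm", "payload": {
  "commands": [
    {"translation":[0,0,0],"roll":0},
    {"translation":[0,0,0],"roll":0},
    {"translation":[0,0,0],"roll":0},
    {"translation":[0,0,0],"roll":0},
    {"translation":[0,0,0],"roll":0},
    {"translation":[0,0,0],"roll":0}
  ],
  "fingers": 0,
  "grip_force": 15
}}

```text
time: 4.52
tool_pos: [0.5064, -0.1978, 0.0077]
tool_rot: [-3.14, 0.002, -3.108]
contact_force: [-0.3, -2.2, 5.8]
opening: 0.0142
grip_force: 15.0
```

Request:
{"api": "step_arm", "payload": {
  "commands": [
    {"translation":[0,8,0],"roll":0},
    {"translation":[0,14,0],"roll":0},
    {"translation":[0,16,0],"roll":0},
    {"translation":[0,16,0],"roll":0},
    {"translation":[0,16,0],"roll":0},
    {"translation":[0,16,0],"roll":0},
    {"translation":[0,16,0],"roll":0},
    {"translation":[0,16,0],"roll":0},
    {"translation":[0,16,0],"roll":0},
    {"translation":[0,16,0],"roll":0},
    {"translation":[0,16,0],"roll":0},
    {"translation":[0,16,0],"roll":0},
    {"translation":[0,12,0],"roll":0},
    {"translation":[0,6,0],"roll":0},
    {"translation":[0,0,0],"roll":0},
    {"translation":[0,0,0],"roll":0}
  ]
}}

```text
time: 5.85
tool_pos: [0.4999, 0.0038, 0.0077]
tool_rot: [3.141, 0.002, -3.108]
contact_force: [1.4, 6.1, 8.2]
opening: 0.0138
grip_force: 15.0
```

Run:
```python
from h import *
im=read_camera("top"); cv2.imwrite("pics/t1.png",cv2.resize(im[170:330,290:500,::-1],None,fx=3.5,fy=3.5,interpolation=cv2.INTER_CUBIC))
```

```text
(no output)
```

View pics/t1.png

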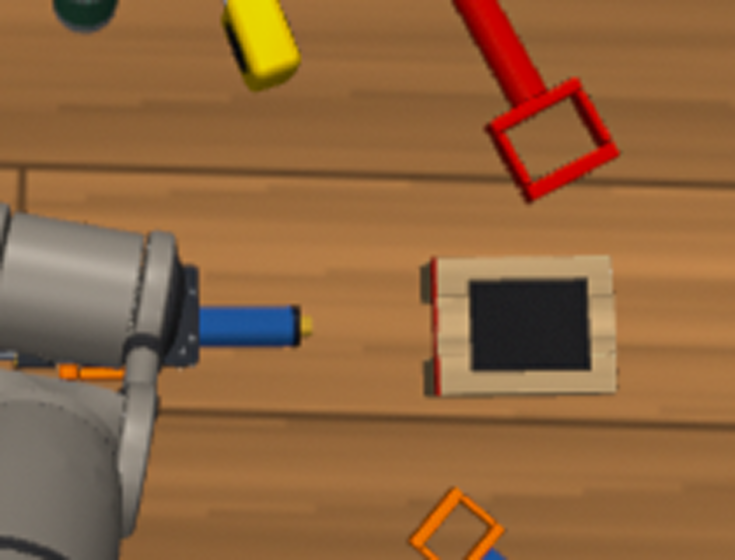

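The pump is fully out, with its nozzle at (305,325) well clear of the cubby front at (435,325). It lies flat on the bench. I'll release it, rise, and re-aim at the barrel.

Request:
{"api": "step_arm", "payload": {
  "commands": [
    {"translation":[0,0,0],"roll":0},
    {"translation":[0,0,0],"roll":0},
    {"translation":[0,0,0],"roll":0},
    {"translation":[0,0,0],"roll":0},
    {"translation":[0,0,-20],"roll":0},
    {"translation":[0,0,-30],"roll":0},
    {"translation":[0,0,-35],"roll":0},
    {"translation":[0,0,-35],"roll":0},
    {"translation":[0,-20,0],"roll":0},
    {"translation":[0,-35,0],"roll":0},
    {"translation":[0,-35,0],"roll":0},
    {"translation":[0,-33,0],"roll":0}
  ],
  "fingers": 0.42
}}

```text
time: 6.9
tool_pos: [0.5028, -0.1216, 0.1269]
tool_rot: [-3.141, 0.0, -3.108]
contact_force: [0.9, 0.4, -0.7]
opening: 0.0387
grip_force: 0.0
```

Request:
{"api": "step_arm", "payload": {
  "commands": [
    {"translation":[0,0,0],"roll":0.12},
    {"translation":[0,0,0],"roll":0.12},
    {"translation":[0,0,0],"roll":0.12},
    {"translation":[0,0,0],"roll":0.12},
    {"translation":[0,0,0],"roll":0.12},
    {"translation":[0,0,0],"roll":0.12},
    {"translation":[0,0,0],"roll":0.12},
    {"translation":[0,0,0],"roll":0.12},
    {"translation":[0,0,0],"roll":0.12},
    {"translation":[0,0,0],"roll":0.12},
    {"translation":[0,0,0],"roll":0.12},
    {"translation":[0,0,0],"roll":0.12},
    {"translation":[0,0,0],"roll":0.12},
    {"translation":[0,0,0],"roll":0},
    {"translation":[0,0,0],"roll":0}
  ],
  "fingers": 0.8
}}

```text
time: 8.15
tool_pos: [0.5028, -0.1202, 0.1265]
tool_rot: [-3.141, -0.0, 1.618]
contact_force: [-0.8, 0.4, 0.6]
opening: 0.0734
grip_force: 0.0
```

Run:
```python
from h import *
im=read_camera("wrist"); cv2.imwrite("pics/w2.png",im[:,:,::-1])
o=observe();print(o["time"],np.round(o["tool_pos"],4),np.round(o["tool_rot"],4),o["opening"])
hsv=cv2.cvtColor(im,cv2.COLOR_RGB2HSV)
m=((hsv[...,0]>100)&(hsv[...,0]<125)&(hsv[...,1]>150)&(hsv[...,2]>60)).astype(np.uint8)
n,l,s,c=cv2.connectedComponentsWithStats(m);print(s[s[:,4]>300].tolist())
```

```text
8.2 [ 0.5029 -0.1202  0.1265] [-3.1412e+00 -3.0000e-04  1.6185e+00] 0.07386931694211606
[[0, 0, 640, 480, 301229], [298, 159, 43, 147, 5971]]
```

View pics/w2.png

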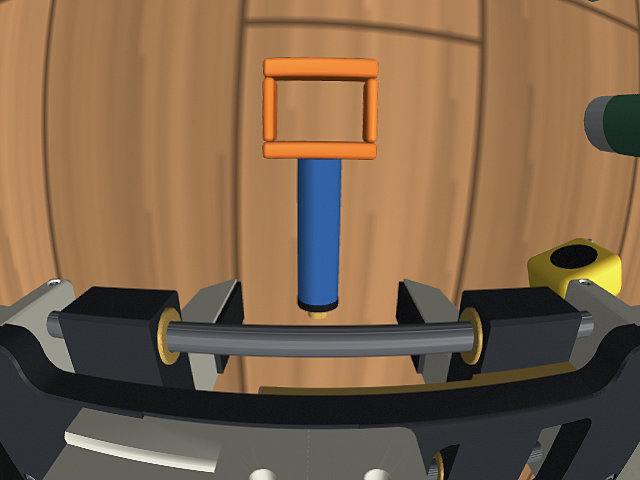

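The barrel runs from about (320,160) to (318,308), and the crossbar is centred at (321,68).

Run:
```python
from h import *
im=cv2.imread("pics/w2.png");hsv=cv2.cvtColor(im,cv2.COLOR_BGR2HSV)
m=((hsv[...,0]>100)&(hsv[...,0]<125)&(hsv[...,1]>120)&(hsv[...,2]>60))
for r in(170,200,230,260,290):
    x=np.where(m[r,280:360])[0]+280;print(r,x[[0,-1]],np.round(px2w("wrist",(x[[0,-1]].mean(),r),.030),4))
for p in [(266,68),(378,68),(321,68),(320,58),(320,150)]:print(p,np.round(px2w("wrist",p,.026),4))
print("rear",px2w("wrist",(318,311),.016), "tcp",observe()["tool_pos"])
```

```text
170 [298 340] [ 0.4992 -0.0694  0.03  ]
200 [298 339] [ 0.4998 -0.0903  0.03  ]
230 [298 338] [ 0.5005 -0.1119  0.03  ]
260 [298 338] [ 0.5015 -0.1344  0.03  ]
290 [298 337] [ 0.5022 -0.1582  0.03  ]
(266, 68) [0.4594 0.0007 0.026 ]
(378, 68) [0.5362 0.0046 0.026 ]
(321, 68) [0.4971 0.0017 0.026 ]
(320, 58) [0.4961 0.0089 0.026 ]
(320, 150) [ 0.4992 -0.0558  0.026 ]
rear [ 0.50370204 -0.1830757   0.016     ] tcp [ 0.50286971 -0.1201828   0.12652618]
```

Request:
{"api": "step_arm", "payload": {
  "commands": [
    {"translation":[0,-1.5,20],"roll":0.01},
    {"translation":[0,0,25],"roll":0},
    {"translation":[0,0,25],"roll":0},
    {"translation":[0,0,22],"roll":0},
    {"translation":[0,0,16],"roll":0},
    {"translation":[0,0,10],"roll":0},
    {"translation":[0,0,4],"roll":0},
    {"translation":[0,0,0],"roll":0},
    {"translation":[0,0,0],"roll":0}
  ]
}}

```text
time: 8.95
tool_pos: [0.502, -0.1204, 0.0053]
tool_rot: [3.141, 0.0, 1.606]
contact_force: [-0.1, -0.5, 0.3]
opening: 0.0734
grip_force: 0.0
```

Request:
{"api": "step_arm", "payload": {
  "commands": [
    {"translation":[0,0,0],"roll":0},
    {"translation":[0,0,0],"roll":0},
    {"translation":[0,0,0],"roll":0},
    {"translation":[0,0,0],"roll":0},
    {"translation":[0,0,0],"roll":0},
    {"translation":[0,0,0],"roll":0},
    {"translation":[0,0,0],"roll":0},
    {"translation":[0,0,0],"roll":0}
  ],
  "fingers": 0,
  "grip_force": 50
}}

```text
time: 9.62
tool_pos: [0.5016, -0.1202, 0.0048]
tool_rot: [3.141, -0.0, 1.605]
contact_force: [-0.4, 0.1, 1.5]
opening: 0.0309
grip_force: 50.0
```

Request:
{"api": "step_arm", "payload": {
  "commands": [
    {"translation":[0,0,-8],"roll":0},
    {"translation":[0,0,-14],"roll":0},
    {"translation":[0,0,-16],"roll":0},
    {"translation":[0,0,-16],"roll":0},
    {"translation":[0,0,-16],"roll":0},
    {"translation":[0,0,-16],"roll":0},
    {"translation":[0,0,-16],"roll":0.05},
    {"translation":[0,0,-16],"roll":0.05},
    {"translation":[0,0,-16],"roll":0.05},
    {"translation":[0,0,-12],"roll":0.05},
    {"translation":[0,0,-4],"roll":0.052},
    {"translation":[0,0,0],"roll":0}
  ]
}}

```text
time: 10.62
tool_pos: [0.5019, -0.1203, 0.1561]
tool_rot: [3.14, 0.0, 1.351]
contact_force: [0.2, 0.3, -3.3]
opening: 0.0307
grip_force: 50.0
```

Request:
{"api": "step_arm", "payload": {
  "commands": [
    {"translation":[10,-1.3,0],"roll":0},
    {"translation":[18,-2.4,0],"roll":0},
    {"translation":[20,-2.6,0],"roll":0},
    {"translation":[20,-2.6,0],"roll":0},
    {"translation":[20,-2.6,0],"roll":0},
    {"translation":[20,-2.6,0],"roll":0},
    {"translation":[20,-2.6,0],"roll":0},
    {"translation":[20,-2.6,0],"roll":0},
    {"translation":[20,-2.6,0],"roll":0},
    {"translation":[20,-2.6,0],"roll":0},
    {"translation":[20,-2.6,0],"roll":0},
    {"translation":[20,-2.6,0],"roll":0},
    {"translation":[20,-2.6,0],"roll":0},
    {"translation":[20,-2.6,0],"roll":0},
    {"translation":[20,-2.6,0],"roll":0},
    {"translation":[20,-2.6,0],"roll":0},
    {"translation":[15,-2.0,0],"roll":0},
    {"translation":[10,-1.5,0],"roll":0},
    {"translation":[0,0,0],"roll":0},
    {"translation":[0,0,0],"roll":0}
  ]
}}

```text
time: 12.28
tool_pos: [0.5303, 0.2145, 0.1541]
tool_rot: [-3.14, 0.001, 1.355]
contact_force: [0.4, 0.1, -3.6]
opening: 0.031
grip_force: 50.0
```

Run:
```python
from h import *
im=read_camera("wrist"); cv2.imwrite("pics/w3.png",im[:,:,::-1])
o=observe();print(o["time"],np.round(o["tool_pos"],4),np.round(o["tool_rot"],4),o["opening"],o["contact_force"],o["torque"])
```

```text
12.3333 [0.5305 0.2139 0.1542] [-3.1405e+00  9.0000e-04  1.3536e+00] 0.03131067250311008 [ 0.38150587 -0.69008166 -3.26049903] [-0.14838429  0.04443928  0.0143149 ]
```

View pics/w3.png

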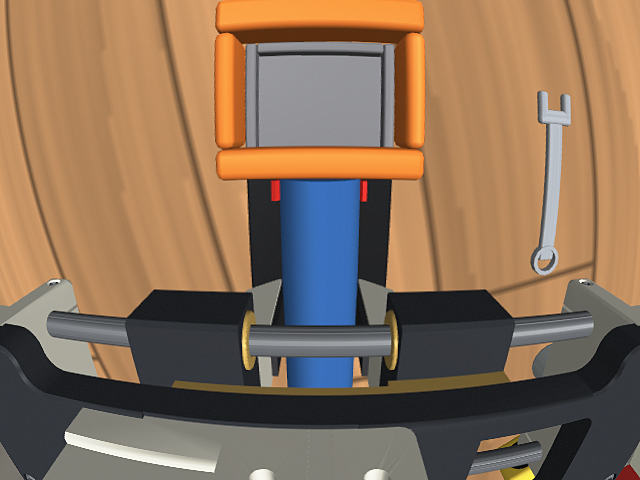

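The barrel (280–360), handle (216–424), nest (246–394) and red tips (276, 364) are all centred on column 320. That means lateral position and yaw are good. I'll check the fit along the axis.

Run:
```python
from h import *
im=cv2.imread("pics/w3.png")
print([im[r,320].tolist() for r in range(24,60,2)])
print([im[r,320].tolist() for r in (140,144,148,152,174,178,180,182)])
o=observe();C=get_calibration("wrist");u=np.array([np.cos(1.354),np.sin(1.354)]);s=np.array([.531,.215])
t=o["tool_pos"];za=t[2]+.0112
f=lambda r,z:np.dot(px2w("wrist",(320,r),z,C)[:2]-t[:2],u)
for r in(34,38,42,44,46,48,50,52,54): print(r,"nest z.048 from tcp",round(f(r,.048),4))
for r in(32,35,38,): print(r,"xbar inner (116)",f(r,za+.010),f(r,za-.016))
for r in(148,180): print(r,"innerbar",f(r,za+.010))
```

```text
[[38, 101, 197], [28, 73, 143], [19, 48, 91], [16, 44, 87], [18, 47, 88], [14, 46, 88], [16, 46, 88], [19, 47, 90], [11, 41, 86], [151, 140, 134], [154, 150, 149], [152, 147, 148], [153, 149, 148], [109, 106, 106], [41, 40, 40], [32, 33, 30], [165, 161, 161], [156, 151, 151]]
[[151, 146, 145], [157, 150, 146], [37, 97, 193], [63, 153, 249], [48, 122, 231], [43, 61, 105], [87, 51, 22], [183, 109, 56]]
34 nest z.048 from tcp 0.1481
38 nest z.048 from tcp 0.1451
42 nest z.048 from tcp 0.1421
44 nest z.048 from tcp 0.1405
46 nest z.048 from tcp 0.139
48 nest z.048 from tcp 0.1375
50 nest z.048 from tcp 0.136
52 nest z.048 from tcp 0.1345
54 nest z.048 from tcp 0.1331
32 xbar inner (116) 0.1138869116015443 0.12118826750293324
35 xbar inner (116) 0.11269884466730679 0.11977428100962718
38 xbar inner (116) 0.11151598603951106 0.11836649322007202
148 innerbar 0.07024399216389757
180 innerbar 0.05838540115823119
```

Request:
{"api": "step_arm", "payload": {
  "commands": [
    {"translation":[1,0,8],"roll":0},
    {"translation":[0,0,12],"roll":0},
    {"translation":[0,0,14],"roll":0},
    {"translation":[0,0,12],"roll":0},
    {"translation":[0,0,8],"roll":0},
    {"translation":[0,0,4],"roll":0},
    {"translation":[0,0,4],"roll":0},
    {"translation":[0,0,4],"roll":0},
    {"translation":[0,0,3],"roll":0},
    {"translation":[0,0,3],"roll":0},
    {"translation":[0,0,3],"roll":0},
    {"translation":[0,0,3],"roll":0},
    {"translation":[0,0,0],"roll":0}
  ]
}}

```text
time: 13.42
tool_pos: [0.5309, 0.2153, 0.0762]
tool_rot: [-3.141, 0.0, 1.353]
contact_force: [0.2, -1.3, -2.7]
opening: 0.031
grip_force: 50.0
```

Request:
{"api": "step_arm", "payload": {
  "commands": [
    {"translation":[0,0,3],"roll":0},
    {"translation":[0,0,3],"roll":0},
    {"translation":[0,0,3],"roll":0},
    {"translation":[0,0,0],"roll":0}
  ]
}}

```text
time: 13.75
tool_pos: [0.5327, 0.2155, 0.0732]
tool_rot: [3.136, -0.002, 1.353]
contact_force: [-11.6, -5.4, 35.2]
opening: 0.0306
grip_force: 50.0
```

The force is higher than expected, so I'll look before pressing more.

Run:
```python
from h import *
w=read_camera("wrist");s=read_camera("scene");o=observe();print(np.round(o["tool_pos"],4),np.round(o["tool_rot"],4),np.round(o["contact_force"],1),np.round(o["torque"],2))
a=cv2.resize(w[0:400,140:500],(450,500));b=cv2.resize(s[230:350,340:484-60],(350,500),interpolation=cv2.INTER_CUBIC)
cv2.imwrite("pics/p1.png",np.hstack([a,b])[:,:,::-1])
```

```text
[0.5327 0.2154 0.0732] [ 3.1360e+00 -2.2000e-03  1.3532e+00] [-10.3  -5.6  35.1] [-0.98  1.77 -0.09]
```

View pics/p1.png

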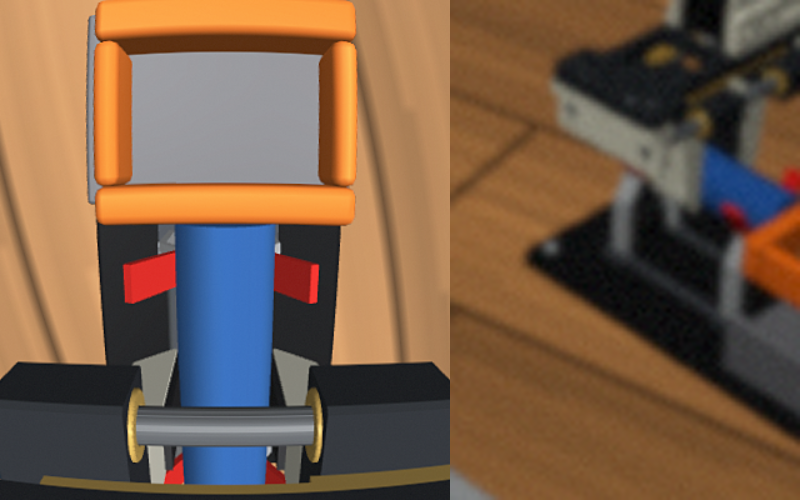

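The barrel sits on the red tips about 2 mm to the right of the jaw centre (crop 225 vs 221). The arm has given outward under load. I'll back off a little, shift about 2 mm left and press again.

Request:
{"api": "step_arm", "payload": {
  "commands": [
    {"translation":[0,0,-4],"roll":0},
    {"translation":[0,0,-6],"roll":0},
    {"translation":[-1,-2.2,0],"roll":0},
    {"translation":[0,0,0],"roll":0},
    {"translation":[0,0,4],"roll":0},
    {"translation":[0,0,3],"roll":0},
    {"translation":[0,0,3],"roll":0},
    {"translation":[0,0,0],"roll":0},
    {"translation":[0,0,0],"roll":0}
  ],
  "grip_force": 60
}}

```text
time: 14.6
tool_pos: [0.5307, 0.2148, 0.0724]
tool_rot: [3.136, -0.002, 1.353]
contact_force: [-10.2, -4.1, 34.8]
opening: 0.0308
grip_force: 60.0
```

Request:
{"api": "step_arm", "payload": {
  "commands": [
    {"translation":[0,0,2],"roll":0},
    {"translation":[0,0,1],"roll":0},
    {"translation":[0,0,0],"roll":0},
    {"translation":[0,0,0],"roll":0}
  ]
}}

```text
time: 14.93
tool_pos: [0.5312, 0.2153, 0.0671]
tool_rot: [3.136, -0.003, 1.352]
contact_force: [0.1, 0.7, 6.6]
opening: 0.0306
grip_force: 60.0
```

It's past the peak. I'll continue down.

Request:
{"api": "step_arm", "payload": {
  "commands": [
    {"translation":[0,0,3],"roll":0},
    {"translation":[0,0,3],"roll":0},
    {"translation":[0,0,3],"roll":0},
    {"translation":[0,0,3],"roll":0},
    {"translation":[0,0,0],"roll":0}
  ]
}}

```text
time: 15.35
tool_pos: [0.528, 0.2146, 0.051]
tool_rot: [-3.139, 0.001, 1.353]
contact_force: [-0.5, 1.3, -6.6]
opening: 0.0305
grip_force: 60.0
```

Request:
{"api": "step_arm", "payload": {
  "commands": [
    {"translation":[0.5,1.5,2],"roll":0},
    {"translation":[0,0,3],"roll":0},
    {"translation":[0,0,2],"roll":0},
    {"translation":[0,0,2],"roll":0},
    {"translation":[0,0,0],"roll":0},
    {"translation":[0,0,0],"roll":0}
  ]
}}

```text
time: 15.85
tool_pos: [0.5297, 0.2149, 0.0427]
tool_rot: [-3.14, 0.001, 1.353]
contact_force: [0.4, 0.5, -12.2]
opening: 0.0309
grip_force: 60.0
```

Request:
{"api": "step_arm", "payload": {
  "commands": [
    {"translation":[0,0,1.5],"roll":0},
    {"translation":[0,0,1.5],"roll":0},
    {"translation":[0,0,0],"roll":0},
    {"translation":[0,0,0],"roll":0},
    {"translation":[0,0,0],"roll":0}
  ]
}}

```text
time: 16.27
tool_pos: [0.5305, 0.215, 0.0408]
tool_rot: [3.141, -0.0, 1.353]
contact_force: [0.0, 0.2, -6.5]
opening: 0.0308
grip_force: 60.0
```

Run:
```python
from h import *
w=read_camera("wrist");s=read_camera("scene");o=observe();print(o["time"],np.round(o["tool_pos"],4),np.round(o["tool_rot"],4),np.round(o["contact_force"],1))
a=cv2.resize(w[0:400,140:500],(450,500));b=cv2.resize(s[230:350,360:444],(350,500),interpolation=cv2.INTER_CUBIC)
cv2.imwrite("pics/p2.png",np.hstack([a,b])[:,:,::-1])
```

```text
16.3667 [0.5305 0.215  0.0408] [ 3.1414e+00 -2.0000e-04  1.3529e+00] [ 0.6 -0.7 -6.5]
```

View pics/p2.png

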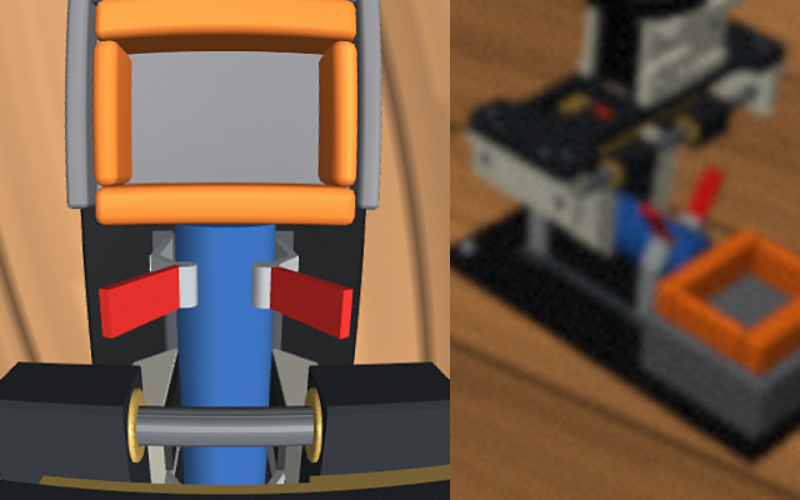

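Both jaws have hooked over the barrel (crop 185 and 262), and the handle lies between the nest walls (68–380). A last small seating press, then I release.

Request:
{"api": "step_arm", "payload": {
  "commands": [
    {"translation":[0,0,1],"roll":0},
    {"translation":[0,0,0.5],"roll":0},
    {"translation":[0,0,0],"roll":0},
    {"translation":[0,0,0],"roll":0},
    {"translation":[0,0,0],"roll":0},
    {"translation":[0,0,0],"roll":0}
  ]
}}

```text
time: 16.87
tool_pos: [0.5305, 0.215, 0.0406]
tool_rot: [3.141, -0.0, 1.353]
contact_force: [-3.8, -1.3, 5.7]
opening: 0.0309
grip_force: 60.0
```

Request:
{"api": "step_arm", "payload": {
  "commands": [
    {"translation":[0,0,0],"roll":0},
    {"translation":[0,0,0],"roll":0},
    {"translation":[0,0,0],"roll":0},
    {"translation":[0,0,0],"roll":0},
    {"translation":[0,0,0],"roll":0},
    {"translation":[0,0,-6],"roll":0},
    {"translation":[0,0,-12],"roll":0},
    {"translation":[0,0,-20],"roll":0},
    {"translation":[0,0,-25],"roll":0},
    {"translation":[0,0,-25],"roll":0},
    {"translation":[0,0,-25],"roll":0},
    {"translation":[-20,0,-20],"roll":0},
    {"translation":[-25,0,-20],"roll":0},
    {"translation":[-25,0,0],"roll":0},
    {"translation":[0,0,0],"roll":0},
    {"translation":[0,0,0],"roll":0}
  ],
  "fingers": 0.62
}}

```text
time: 18.2
tool_pos: [0.5153, 0.1459, 0.193]
tool_rot: [3.141, -0.001, 1.351]
contact_force: [0.5, 0.4, -0.5]
opening: 0.0572
grip_force: 0.0
```

Run:
```python
from h import *
w=read_camera("wrist");s=read_camera("scene");o=observe();print(o["time"],np.round(o["tool_pos"],4),o["opening"],np.round(o["contact_force"],1))
a=cv2.resize(w[0:400,140:500],(450,500));b=cv2.resize(s[230:350,360:444],(350,500),interpolation=cv2.INTER_CUBIC)
cv2.imwrite("pics/p3.png",np.hstack([a,b])[:,:,::-1])
```

```text
18.3 [0.5153 0.1471 0.1922] 0.05721170324189303 [ 0.6 -0.2  0.9]
```

View pics/p3.png

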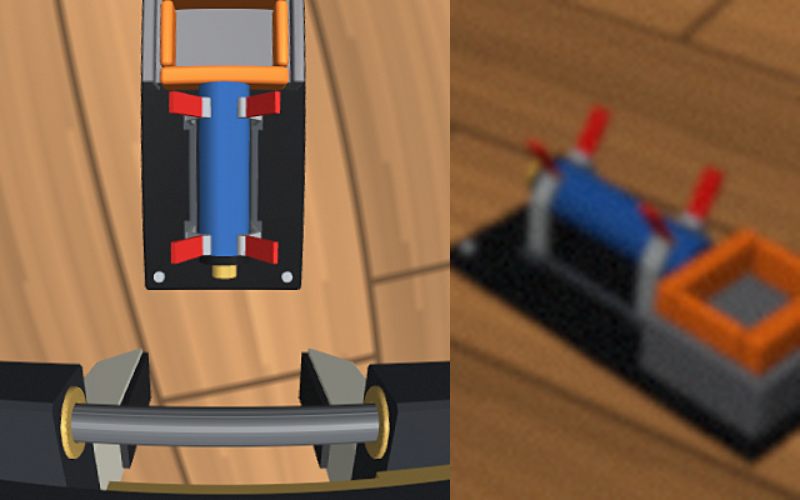

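The pump is seated, all four jaws are closed over the barrel, the handle is in the nest, and the gripper is clear.

```bash
python3 -c "
from cell import *
print(hand_in())"
```

```text
the job is handed in; nothing more can be done
None
```

The blue hand pump is home in the black carrier: both jaws closed over the barrel before I let go, the handle is in the grey nest, the bystanders were left alone, and the job was handed in at about 18 s.

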